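Clear the glove box lid and spring it ajar

TASK

The damp glove box has to be left ajar to air, but an ice cleat is lying on its lid. Without picking anything up, push the cleat sideways off the lid until it sits flat and wholly on the top of the drawer box next to it; then press the front edge of the lid down against its push catch and let go, and leave the lid ajar just as its spring sets it. Keep the drawer shut and leave the pole tips and everything else where they stand.

Things in the scene. Friction and masses are not known exactly. Their poses are not given: they have to be found in the camera images.
- glove_box: Fixed low open box of pale wood, 240 deep (x) x 200 wide (y), with its lid 121 mm high; stands side by side with the drawer box (2 mm gap), on its left or its right. Origin: centre of its underside. Its own x axis points from its front (robot side) to its back, y along its front.
- lid (a joint): Handle-less lid of the glove box, in rad: 0 = shut and latched (top level, 121 mm above the bench), positive = free front edge risen; -0.026 = pressed fully down. Sprung hinges along the back edge push it up, a touch latch inside the middle of the front edge holds it shut. Once unlatched it follows the finger up and stands still at about 0.2 rad (front edge about 48 mm up) within a second.
- lid_front (a point): Point on the lid's top face over its catch: middle of the front edge, 15 mm in from the edge; moves with the lid; shut, it is at glove box (-105, 0, 121) mm. Pressed about 4 mm down here (about 4 N; more force farther back) the catch lets go; it comes up solid at 6 mm. It cannot be pulled open while latched and does not latch again in this task.
- lid_middle (a point): Centre of the top face of the lid (a plain board 240 x 200 x 12 mm). Its x axis runs from the front edge to the hinges, y along the front edge.
- lid_hinge (a point): Middle of the hinge line of the lid, at the back, 105 mm above the bench; the hinge runs along its y axis.
- drawer_box_top (a point): Centre of the flat top of the drawer box (fixed, darker wood, 240 deep (x) x 200 wide (y) x 120 mm high, turned like the glove box and 202 mm from it centre to centre along y). Its top is 1 mm lower than the shut lid, so a thing slides level from the lid onto it. Axes like the glove box.
- drawer (a joint): Drawer of the drawer box, in m: 0 = shut (as found), grows as it slides out of the front (-x of the box). Its small steel knob stands 21 mm out of the front.
- cleat_mid (a point): Centre, half-way up, of the ice cleat: a hard silicone sole plate 110 long (its x) x 66 wide (its y), 26 high, 77 to 143 g, flat below, corners rounded 12 mm, with a straight rail 86 long along each long side, flush with it (16 high, at two strap wings 26), a toe lip and a heel tab 26 high. It lies on the glove box lid, its x axis within 0.3 rad of the glove box's x axis.
- cleat: The same ice cleat; origin at the centre of its underside, 13 mm below cleat_mid.
- cleat_corner0 (a point): Corner of the rectangle round the cleat's underside, at its own x +55, y +33 mm.
- cleat_corner1 (a point): Corner of the rectangle round the cleat's underside, at its own x +55, y -33 mm.
- cleat_corner2 (a point): Corner of the rectangle round the cleat's underside, at its own x -55, y +33 mm.
- cleat_corner3 (a point): Corner of the rectangle round the cleat's underside, at its own x -55, y -33 mm.
- pole_tip_a_mid (a point): One of two loose aluminium trekking pole tips, 63 high, 25 mm wide at the foot, standing upright at the back of the drawer box top, 90 to 98 mm behind the middle of that top. This point is on its axis 30 mm above its foot.
- pole_tip_b_mid (a point): The other pole tip, the same, 50 to 80 mm beside the first along the box's y.
- stand_lid: Loose white ceramic umbrella-stand lid on the bench, 190 mm across, 54 high with its knob. Origin: centre of underside.
- wax_tin: Loose flat round metal tin, 84 across x 32 mm high. Origin: centre of underside.
- boot_brush: Loose wooden boot brush, 150 x 48 x 42 mm. Origin: centre of underside.
- flask: Loose steel flask, 72 across x 235 mm high. Origin: centre of underside.
- key_dish: Loose flat clay dish, 120 across x 22 mm high. Origin: centre of underside.
There are look-alikes about, which are no part of the job. What is meant by the cleat is not orange, purple or red, and is the smaller of those in its own colour.

How it is judged:
By the outcome, as a careful person would: the job done as asked, in the order asked, and still so for the second after the job is handed in, with the robot touching nothing.
It also fails if it takes over 51 s, if anything falls off the work surface, if the arm or the gripper's body presses on something with over 40 N, if the wrist force passes 120 N, or if a joint passes its speed limit or range.

ROBOT

A 7-joint arm with a two-finger parallel gripper is mounted at the origin on the work surface. World frame = base frame: x ahead of the robot, y to its left, z up, the work surface at z = 0. Lengths are in m, angles in rad, forces in N, time in s.
With the tool pointing down it reaches from about 0.4 to 0.875 m from the base axis. Payload 19.3 kg.
Tool frame: the origin (TCP) lies midway between the tips of the shut fingers; the grasp point (between the pads) lies 19 mm behind it; x points along the fingers, y is the direction in which the jaws open and shut, and the axes are right-handed (so a half turn about x gives the same grasp; the last joint's range is limited). The gripper opens to 85 mm and grips with 20 to 120 N. Pads are 22 mm wide; open, the fingers measure 114 mm over their backs; the gripper's body (76 mm by 85 mm) begins 54 mm behind the grasp point. The pads swing forward as they close: fully open they stand 13 mm farther back than shut.
Start: joints at [1.172, 0.521, -0.036, 1.599, 0.021, 1.021, -0.113], TCP at [0.202, -0.592, 0.2] pointing down, gripper open.
Joint ranges: [-2.91, 2.91], [-0.3, 2.13], [-1.5, 1.42], [0.17, 2.43], [-1.26, 4.41], [0.16, 1.93], [-2.52, 2.52]. Speed limits (rad/s): [1.89, 1.89, 2.39, 2.39, 3.01, 3.01, 3.01].

INTERFACE

Orientations are given as [roll, pitch, yaw] about the fixed x, y, z axes, in that order (R = Rz(yaw) Ry(pitch) Rx(roll)).
In Python, from workcell import telemetry, vision, workorder gives the robot as it stands. The module is installed in compiled form; this text tells all that it offers.
- The arm moves only by the tool play_rows, never from a script. Its argument "deltas" is a list of rows, each a list of 7 numbers: the shift along the world's x, y, z in mm, then the turn, a rotation vector about the world's x, y, z in degrees, then the finger opening in mm, from 0 to 85.4. In form: [[x, y, z, wx, wy, wz, jaw], ...]. A call has 1 to 8 rows; each row shifts and turns the commanded pose from where the row before left it; what a row does not reach is not made up. A row lasts 1/8 s, in which the tool goes at most 62.5 mm and 10.7 degrees, less where a joint would pass 70% of its speed; a pose out of reach is approached as far as the arm can. A call with a gripper value outside its range is refused whole. The fingers move at their own pace and stop on an object; "grip_force" is the grip in N (left out, the last holds). Time passes only in rows, so rows that do not move let the fingers close. It gives the time, the measured TCP pose, the force and the opening at its end, in the units of the state.
- telemetry.observe(): the state, without advancing time (a new reading comes with each control period).
- vision.grab_frame(name): name is "scene" or "side" or "wrist"; returns the picture (420x560x3 uint8, red, green, blue); there is no depth.
- vision.camera_info(name): a dict with "mtx" (3x3 intrinsics, pixels), "rvec" (rotation vector, rad) and "tvec" (3), from world to camera coordinates, as OpenCV has them. Camera axes: x right, y down, z forward; pixel columns grow to the right and rows downward; lengths in m; the calibration is good to about 2 mm. A picture is of the moment at which its call begins: read the wrist's pose just before it. camera_info takes no time and is no camera call; for the wrist camera it gives the pose at the moment of the call.
- workorder.job_done(): hands the job in, once; it reports no verdict.
The state is a dict: "clock": time; "qpos": joint angles; "qd": joint speeds; "joint_efforts": joint torques, N m; "position": TCP position; "tool_rot": TCP orientation; "force": force on the tool from outside, world axes, zero at the start; "moment": the same for the moment, N m; "grip_width": finger opening in m.
Only numpy, scipy, OpenCV 4.12 (cv2) and the standard library are available. Lean on these libraries where they do the work, as an engineer would, in place of code of your own. Each camera call takes 0.05 s, during which the arm holds its last target. There are 200 camera calls.

## Working session

There is one attempt and no reset: what is moved stays moved. The work goes in short steps, Python scripts to look and compute and a tool call to move; the robot and the scene stay as the last step left them, time stands still between calls to the robot, and variables do not carry over. Pictures are saved under pics/ and viewed, about 8 in all and at most 12, crops included, and the job is handed in when it is done.

Besides the shell and the picture viewer there is one more tool, called after "Call:" as name(argument=value, ...) on one line, values as JSON. play_rows: Moves the arm, as the interface text tells. Its arguments: {"type":"object","properties":{"deltas":{"type":"array","items":{"type":"array","items":{"type":"number"}}},"grip_force":{"type":"number"}},"required":["deltas"]}

```bash
mkdir -p pics; cat > h.py <<'E'
import numpy as np, cv2
from workcell import telemetry, vision, workorder
def cam(n):
    c=vision.camera_info(n); return np.array(c["mtx"],float),np.array(c["rvec"],float),np.array(c["tvec"],float).ravel()
def grab(n,f):
    c=cam(n); im=vision.grab_frame(n); cv2.imwrite('pics/'+f,im[:,:,::-1]); return im,c
def ray(c,uv,z):
    M,r,t=c; R=cv2.Rodrigues(r)[0]; C=-R.T@t
    uv=np.atleast_2d(uv).astype(float); d=np.c_[uv,np.ones(len(uv))]@np.linalg.inv(M).T@R
    return C+d*((z-C[2])/d[:,2])[:,None]
def proj(c,P): return cv2.projectPoints(np.atleast_2d(P).astype(float),c[1],c[2],c[0],None)[0][:,0]
E
python3 - <<'E'
from h import *
print(telemetry.observe())
for n in("scene","side"):
    im,c=grab(n,n+'0.png'); print(n,c); R=cv2.Rodrigues(c[1])[0]; print(-R.T@c[2])
E
```

```text
{'clock': 0.0, 'qpos': array([ 1.17178505,  0.52202456, -0.03631536,  1.60002749,  0.02115588,
        1.02111859, -0.11279542]), 'qd': array([-2.65201537e-04, -1.32298209e-03, -2.80991208e-04,  7.59350385e-05,
       -1.33875314e-03,  1.20901935e-03,  6.09518225e-04]), 'joint_efforts': array([-3.59976046e-03, -9.27107191e+01,  1.97787210e+00, -3.69931626e+01,
        1.75708754e-02,  8.12171667e-03,  3.03859508e-05]), 'position': array([ 0.20166198, -0.59115253,  0.19931234]), 'tool_rot': array([-1.52437304,  1.56960143,  1.94599235]), 'force': array([-0.25954431,  0.66137844, -0.5644869 ]), 'moment': array([ 0.00583509,  0.01422822, -0.02855696]), 'grip_width': 0.08551153210648882}
scene (array([[515.46618106,   0.        , 276.95696604],
       [  0.        , 515.46618106, 209.54509544],
       [  0.        ,   0.        ,   1.        ]]), array([ 1.85369963,  1.1640203 , -0.68421704]), array([-0.23129324, -0.15484486,  1.91684638]))
[ 1.66677448 -0.50674993  0.84666456]
side (array([[442.05987026,   0.        , 277.95400323],
       [  0.        , 442.05987026, 215.99204473],
       [  0.        ,   0.        ,   1.        ]]), array([ 0.50247007, -2.57630227,  1.40416878]), array([0.50234815, 0.20785511, 1.06460941]))
[0.19184457 0.91427807 0.74581625]
```

View pics/scene0.png

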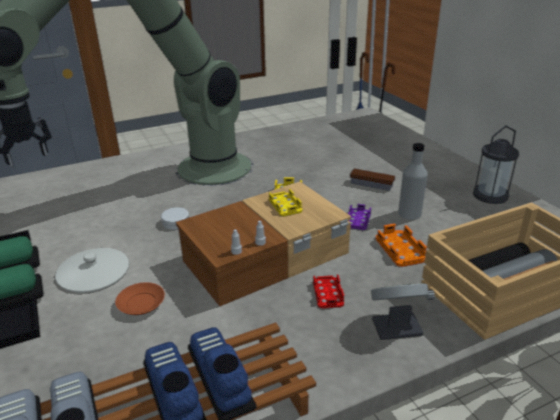

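View pics/side0.png

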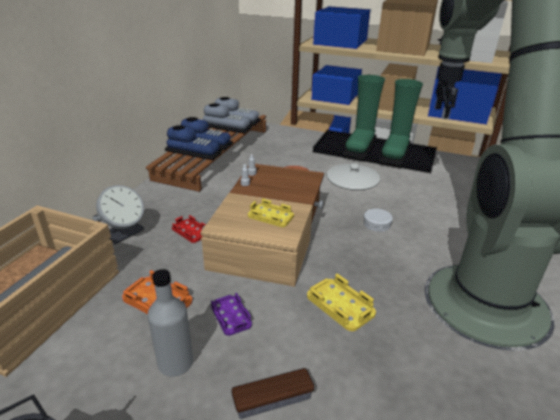

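The scene picture shows the drawer box (dark, about 235,250) with two pole tips at (236,242) and (260,232), the glove box to its right (about 300,225), and the yellow cleat on its lid at (287,202). The larger yellow cleat is on the bench behind. The side picture shows the cleat at (271,212). Next I'll take enlarged crops to measure from.

```bash
python3 - <<'E'
import cv2
a=cv2.imread('pics/scene0.png')[165:305,170:360]; b=cv2.imread('pics/side0.png')[145:285,195:335]
cv2.imwrite('pics/c1.png',cv2.resize(a,None,fx=4,fy=4,interpolation=3))
cv2.imwrite('pics/c2.png',cv2.resize(b,None,fx=4,fy=4,interpolation=3))
E
```

```text
(no output)
```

View pics/c1.png

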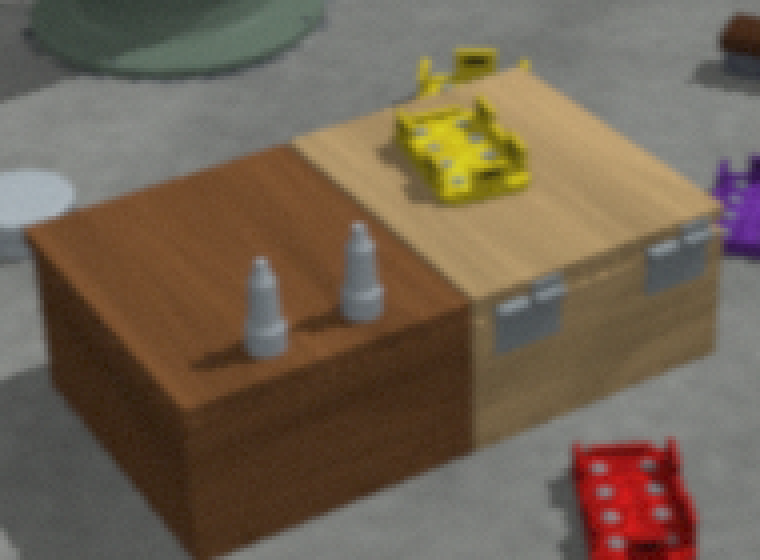

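View pics/c2.png

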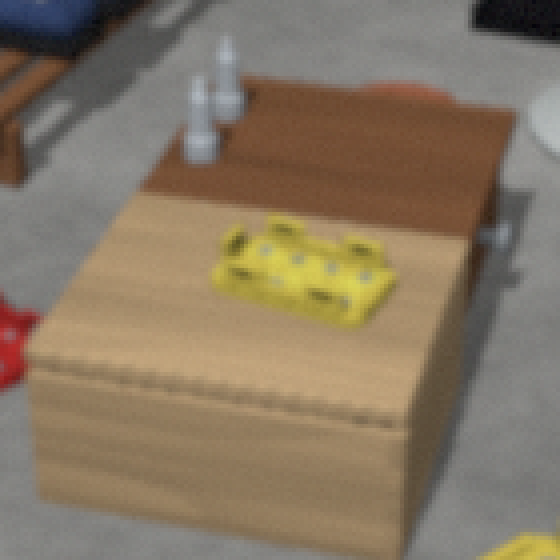

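```bash
cat >> h.py <<'E'
from scipy.optimize import least_squares, minimize
def cleat_fit(views, x0, win, zb):
    # views: list of (im,cam); win: per view (u0,v0,u1,v1)
    masks=[]
    for (im,c),w in zip(views,win):
        h=cv2.cvtColor(im,cv2.COLOR_RGB2HSV); m=((h[...,0]>22)&(h[...,0]<36)&(h[...,1]>165)&(h[...,2]>60)).astype(np.uint8)
        k=np.zeros_like(m); k[w[1]:w[3],w[0]:w[2]]=m[w[1]:w[3],w[0]:w[2]]
        n,l,s,_=cv2.connectedComponentsWithStats(k); k=(l==1+np.argmax(s[1:,4])).astype(np.uint8)
        hull=cv2.convexHull(cv2.findNonZero(k)); print('mask',k.sum(),cv2.boundingRect(k)); masks.append(hull[:,0].astype(np.float32))
    a=np.linspace(0,2*np.pi,40,endpoint=False); ca,sa=np.cos(a),np.sin(a)
    base=np.c_[43*np.sign(ca)+12*ca,21*np.sign(sa)+12*sa]/1000
    pts=np.r_[np.c_[base,np.zeros(40)],np.c_[base*[.97,1],np.full(40,.025)]]
    def cost(p):
        R=np.array([[np.cos(p[2]),-np.sin(p[2])],[np.sin(p[2]),np.cos(p[2])]])
        P=np.c_[pts[:,:2]@R.T+p[:2],pts[:,2]+zb]; s=0
        for (im,c),h in zip(views,masks):
            q=cv2.convexHull(proj(c,P).astype(np.float32))[:,0]
            i=cv2.intersectConvexConvex(q,h)[0]; s+=1-i/(cv2.contourArea(q)+cv2.contourArea(h)-i)
        return s
    r=minimize(cost,x0,method='Nelder-Mead',options=dict(initial_simplex=np.array(x0)+np.r_[np.zeros((1,3)),np.diag([.01,.01,.15])],maxiter=300))
    return r.x,r.fun
def rc(P): return np.array(P)/1000
E
python3 - <<'E'
from h import *
cs,cd=cam('scene'),cam('side')
S=np.array([[25,230],[190,410],[470,303],[290,142],[527,70],[722,212]])/4+[170,165]-.375
D=np.array([[517,112],[240,78],[132,194],[470,237],[405,428],[25,360]])/4+[195,145]-.375
# order: drawer outer front, outer back, seam back, seam front, lid outer front, lid outer back
B=np.array([[-120,-302,120],[120,-302,120],[120,-101,120.5],[-120,-101,120.5],[-120,100,121],[120,100,121]])/1000
def W(p):
    R=np.array([[np.cos(p[2]),-np.sin(p[2])],[np.sin(p[2]),np.cos(p[2])]]); return np.c_[B[:,:2]@R.T+p[:2],B[:,2]]
f=lambda p:np.r_[proj(cs,W(p))-S,proj(cd,W(p))-D].ravel()
g=ray(cs,S,.12); print(g.round(3)); print(ray(cd,D,.12).round(3))
best=min((least_squares(f,[.65,-.1,y]) for y in (-.6,0,.6)),key=lambda r:r.cost); p=best.x
print('glove',p,np.abs(best.fun).max()); print(best.fun.reshape(-1,2).round(1))
im=[(cv2.imread('pics/scene0.png')[:,:,::-1].copy(),cs),(cv2.imread('pics/side0.png')[:,:,::-1].copy(),cd)]
w=[(265,189,305,218),(240,190,300,232)]
x0=ray(cd,[[271,211]],.13)[0]
x,c=cleat_fit(im,[x0[0],x0[1],p[2]],w,.121); print('cleat',x,c)
R=np.array([[np.cos(p[2]),-np.sin(p[2])],[np.sin(p[2]),np.cos(p[2])]])
print('in box',(x[:2]-p[:2])@R*1000,np.degrees(x[2]-p[2]))
T=np.r_[ray(cs,(np.array([[265,353],[361,318]])/4+[170,165]),.121),ray(cd,(np.array([[202,160],[228,118]])/4+[195,145]),.121)]
print('tips in box',((T[:,:2]-p[:2])@R*1000).round())
E
```

```text
[[ 0.498 -0.272  0.12 ]
 [ 0.734 -0.239  0.12 ]
 [ 0.708 -0.046  0.12 ]
 [ 0.469 -0.071  0.12 ]
 [ 0.449  0.129  0.12 ]
 [ 0.687  0.151  0.12 ]]
[[ 0.497 -0.269  0.12 ]
 [ 0.716 -0.238  0.12 ]
 [ 0.711 -0.041  0.12 ]
 [ 0.473 -0.079  0.12 ]
 [ 0.443  0.139  0.12 ]
 [ 0.679  0.165  0.12 ]]
glove [0.57632492 0.04446034 0.11674501] 3.7946757340122304
[[ 0.3 -1.2]
 [-1.4 -0.4]
 [ 1.2 -0.7]
 [ 0.3 -0.2]
 [-0.3 -0.8]
 [ 1.4 -1.5]
 [ 1.5  0.2]
 [-3.8 -1.3]
 [ 1.3 -0.1]
 [ 0.6  1.8]
 [ 0.2 -2.8]
 [-0.5 -2.3]]
mask 530 (269, 190, 33, 26)
mask 1 (254, 206, 1, 1)
cleat [ 0.54710595  0.02496877 -0.13862649] 1.157328848153699
in box [-31.29045966 -15.95546329] -14.631709079775215
tips in box [[ 100. -237.]
 [ 100. -171.]
 [  90. -157.]
 [  92. -225.]]
```

```bash
sed -i 's/(h\[...,0\]>22)&(h\[...,0\]<36)&(h\[...,1\]>165)&(h\[...,2\]>60)/(h[...,0]>22)\&(h[...,0]<36)\&(h[...,1]>150)\&(h[...,2]>50)/' h.py
python3 - <<'E'
from h import *
cs,cd=cam('scene'),cam('side')
im=[(cv2.imread('pics/scene0.png')[:,:,::-1].copy(),cs),(cv2.imread('pics/side0.png')[:,:,::-1].copy(),cd)]
h=cv2.cvtColor(im[1][0],cv2.COLOR_RGB2HSV); print(h[212,250:296:3].tolist(), h[225,250:296:6].tolist())
S=np.array([[25,230],[190,410],[470,303],[290,142],[527,70],[722,212]])/4+[170,165]-.375
D=np.array([[517,112],[240,78],[132,194],[470,237],[405,428],[25,360]])/4+[195,145]-.375
B=np.array([[-120,-302,120],[120,-302,120],[120,-101,120.5],[-120,-101,120.5],[-120,100,121],[120,100,121]])/1000
def W(p):
    R=np.array([[np.cos(p[2]),-np.sin(p[2])],[np.sin(p[2]),np.cos(p[2])]]); return np.c_[B[:,:2]@R.T+p[:2],B[:,2]]
f=lambda p:np.r_[proj(cs,W(p))-S,proj(cd,W(p))-D].ravel()
for k in (0,1):
    g=(lambda p:f(p)[:12]) if k==0 else (lambda p:f(p)[12:][[0,1,4,5,6,7,8,9,10,11]])
    print(least_squares(g,[.58,.044,.117]).x)
p=least_squares(f,[.58,.044,.117],loss='soft_l1').x; print(p)
for w in [((265,189,305,218),(240,190,300,232))]:
  for t in (1,):
    pass
  k=[(265,189,305,218),(240,190,300,232)]
  for sel in ([0,1],[0],[1]):
    try: print(sel,cleat_fit([im[i] for i in sel],[.55,.025,.05],[k[i] for i in sel],.121))
    except Exception as e: print(e)
E
```

```text
[[26, 153, 190], [26, 156, 142], [26, 157, 159], [26, 159, 191], [26, 156, 206], [27, 158, 208], [27, 154, 210], [27, 153, 213], [27, 153, 212], [28, 83, 170], [26, 148, 201], [26, 157, 200], [26, 130, 172], [26, 156, 181], [23, 130, 174], [18, 93, 165]] [[17, 90, 173], [17, 90, 170], [17, 92, 170], [17, 95, 167], [21, 118, 167], [25, 155, 173], [23, 130, 149], [17, 90, 167]]
[0.57855299 0.0426089  0.11987536]
[0.57546734 0.04884295 0.13257006]
[0.57732237 0.04385868 0.12235401]
mask 575 (269, 189, 34, 27)
mask 570 (249, 200, 44, 26)
[0, 1] (array([ 0.55198469,  0.02445133, -0.11547174]), np.float64(0.3189748232327423))
mask 575 (269, 189, 34, 27)
[0] (array([ 0.54734783,  0.0252848 , -0.09961666]), np.float64(0.11908677035818616))
mask 570 (249, 200, 44, 26)
[1] (array([ 0.5577099 ,  0.01763552, -0.06549269]), np.float64(0.18452786491685325))
```

```bash
sed -i 's/>150)&/>115)\&/; s/(h\[...,0\]>22)/(h[...,0]>20)/' h.py
python3 - <<'E'
from h import *
from scipy.spatial.transform import Rotation as Ro
o=telemetry.observe(); R=Ro.from_euler('xyz',o['tool_rot']).as_matrix(); print(R.round(3),o['position'])
c=cam('wrist'); Rc=cv2.Rodrigues(c[1])[0]; C=-Rc.T@c[2]; print('cam in tool',R.T@(C-o['position']),'cam axis in tool',R.T@Rc[2])
cs,cd=cam('scene'),cam('side')
im=[(cv2.imread('pics/scene0.png')[:,:,::-1].copy(),cs),(cv2.imread('pics/side0.png')[:,:,::-1].copy(),cd)]
k=[(265,189,305,218),(240,190,300,232)]
for sel in ([0,1],[1]): print(sel,cleat_fit([im[i] for i in sel],[.55,.025,.0],[k[i] for i in sel],.121))
E
```

```text
[[-0.     0.323 -0.946]
 [ 0.001 -0.946 -0.323]
 [-1.    -0.001  0.   ]] [ 0.20165336 -0.59123161  0.19941329]
cam in tool [-0.17410287  0.00045945 -0.0672498 ] cam axis in tool [9.64343574e-01 6.04131296e-04 2.64652805e-01]
mask 679 (268, 189, 36, 28)
mask 859 (247, 198, 47, 30)
[0, 1] (array([ 0.5550964 ,  0.02283424, -0.06256775]), np.float64(0.142749004743991))
mask 859 (247, 198, 47, 30)
[1] (array([ 0.55526318,  0.02326036, -0.0888503 ]), np.float64(0.04996241638833532))
```

Call:
play_rows(deltas=[[10,0,50,0,0,0,50],[25,30,50,0,0,0,50],[25,45,40,0,0,0,50],[25,45,20,0,0,0,50],[25,50,0,0,0,0,50],[25,50,0,0,0,0,50],[25,50,0,0,0,0,50],[25,50,0,0,0,0,50]])

```text
clock: 1.1
position: [0.3858, -0.2721, 0.3575]
tool_rot: [0.574, 1.571, -2.239]
force: [0.0, -0.5, 0.5]
grip_width: 0.0502
```

Call:
play_rows(deltas=[[20,50,0,0,0,9,50],[20,50,0,0,0,9,50],[20,50,0,0,0,9,50],[20,50,0,0,0,9,50],[20,50,0,0,0,9,50],[20,50,0,0,0,9,50],[20,50,0,0,0,9,50],[20,40,0,0,0,9,50]])

```text
clock: 2.1
position: [0.5456, 0.1182, 0.3574]
tool_rot: [-2.152, 1.57, 2.581]
force: [1.6, -0.4, -0.1]
grip_width: 0.05
```

```bash
python3 - <<'E'
from h import *
from scipy.spatial.transform import Rotation as Ro
im,c=grab('wrist','w1.png')
o=telemetry.observe(); R=Ro.from_euler('xyz',o['tool_rot']).as_matrix(); print(R.round(3),o['position'],o['clock'])
E
```

```text
[[-0.001  0.999  0.033]
 [ 0.003  0.033 -0.999]
 [-1.    -0.001 -0.003]] [0.54658208 0.12315878 0.35679881] 2.15
```

View pics/w1.png

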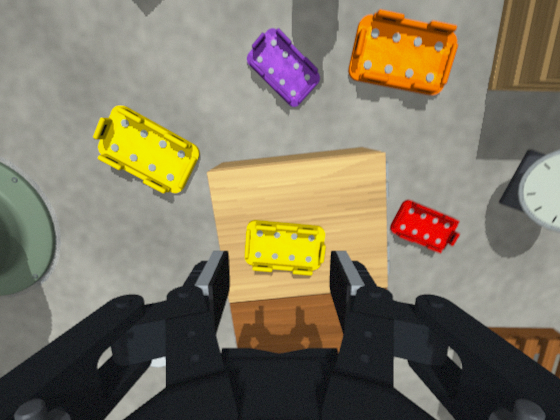

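The wrist view shows the lid, with corners at about (209,169), (384,152), (387,288) and (230,303). The cleat is at (286,247), well clear of the lid edges.

```bash
python3 - <<'E'
from h import *
from scipy.spatial.transform import Rotation as Ro
c=cam('wrist'); im=cv2.imread('pics/w1.png')[:,:,::-1].copy()
L=np.array([[209,169],[384,152],[387,288],[230,303]])
g=ray(c,L,.121)[:,:2]; print(g.round(4)); 
B=np.array([[-120,100],[120,100],[120,-100],[-120,-100]])/1000
def W(p):
    R=np.array([[np.cos(p[2]),-np.sin(p[2])],[np.sin(p[2]),np.cos(p[2])]]); return B@R.T+p[:2]
r=least_squares(lambda p:(W(p)-g).ravel(),[.577,.044,.12],loss='soft_l1',f_scale=.003); p=r.x; print('glove',p); print(((W(p)-g)*1000).round(1))
x,f=cleat_fit([(im,c)],[.555,.023,-.06],[(235,205,340,285)],.121); print('cleat',x,f)
for q in (p,np.array([.577,.044,.124])):
    R=np.array([[np.cos(q[2]),-np.sin(q[2])],[np.sin(q[2]),np.cos(q[2])]])
    print('in box',(x[:2]-q[:2])@R*1000,np.degrees(x[2]-q[2]))
E
```

```text
[[ 0.4528  0.1341]
 [ 0.684   0.1642]
 [ 0.7131 -0.0344]
 [ 0.4791 -0.0673]]
glove [0.58239129 0.04907399 0.13486659]
[[-2.8 -2. ]
 [ 3.8  0.1]
 [ 1.7  0.5]
 [-2.2  1.2]]
mask 3720 (244, 219, 82, 57)
cleat [ 0.55671068  0.03111697 -0.05931856] 0.046341849010988145
in box [-27.86188619 -14.34099163] -11.125989194745639
in box [-21.7269451  -10.27468215] -10.503379693179719
```

Call:
play_rows(deltas=[[0,-4,-40,0,0,1.8,50],[0,-4,-40,0,0,1.8,50],[0,-3,-40,0,0,1.8,50],[0,0,-40,0,0,0,50],[0,0,-35,0,0,0,50],[0,0,-20,0,0,0,50],[0,0,-8,0,0,0,50],[0,0,0,0,0,0,50]])

```text
clock: 3.15
position: [0.5453, 0.1052, 0.1345]
tool_rot: [-1.594, 1.57, -3.056]
force: [0.7, -0.2, 0.4]
grip_width: 0.0498
```

```bash
python3 - <<'E'
from h import *
from scipy.spatial.transform import Rotation as Ro
im,c=grab('side','s1.png'); iw,cw=grab('wrist','w2.png')
o=telemetry.observe(); R=Ro.from_euler('xyz',o['tool_rot']).as_matrix(); print(R.round(3),o['position'],o['clock'],o['force'])
a=cv2.resize(im[130:290,190:350],None,fx=3.5,fy=3.5,interpolation=3)[:420]
cv2.imwrite('pics/m2.png',cv2.resize(np.hstack([cv2.resize(a,(420,420)),iw[:,140:500]]),None,fx=1,fy=1)[:,:,::-1])
E
```

```text
[[ 0.001  0.994  0.109]
 [ 0.     0.109 -0.994]
 [-1.     0.001 -0.   ]] [0.54577385 0.10527807 0.13527179] 3.25 [0.9528596  0.33877351 0.9001824 ]
```

View pics/m2.png

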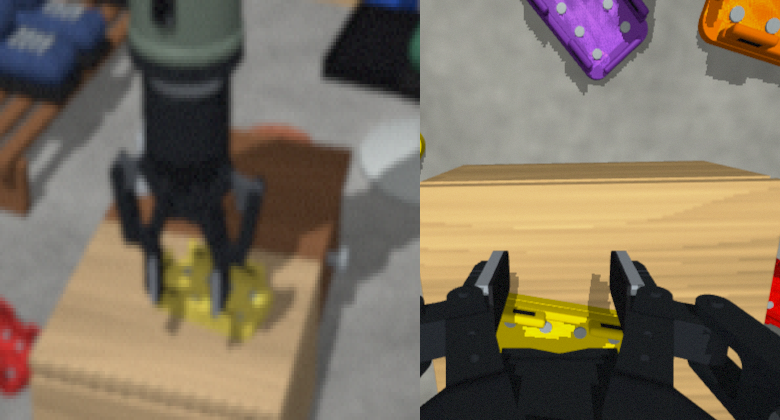

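Call:
play_rows(deltas=[[0,0,-6,0,0,1,50],[0,0,-6,0,0,0,50],[0,0,0,0,0,0,50],[1.3,-10,0,0,0,0,50],[1.3,-10,0,0,0,0,50],[1,-8,0,0,0,0,50],[1,-8,0,0,0,0,50],[1,-8,0,0,0,0,50]])

```text
clock: 4.25
position: [0.551, 0.0606, 0.1225]
tool_rot: [-1.361, 1.571, -2.805]
force: [0.9, -0.5, 0.0]
grip_width: 0.0499
```

Call:
play_rows(deltas=[[1.2,-9,0,0,0,0,50],[1.2,-9,0,0,0,0,50],[1.2,-9,0,0,0,0,50],[1.2,-9,0,0,0,0,50],[1.2,-9,0,0,0,0,50],[1.2,-9,0,0,0,0,50],[0,0,0,0,0,0,50]])

```text
clock: 5.12
position: [0.5583, 0.0063, 0.1225]
tool_rot: [-0.562, 1.571, -2.008]
force: [-1.2, 0.7, -0.7]
grip_width: 0.05
```

```bash
python3 - <<'E'
from h import *
im,c=grab('side','s2.png'); iw,cw=grab('wrist','w3.png')
isc,cs=grab('scene','sc2.png')
o=telemetry.observe(); print(o['position'],o['clock'],o['force'])
a=cv2.resize(im[130:270,200:340],(420,420),interpolation=3); b=cv2.resize(isc[160:300,180:320],(380,380),interpolation=3)
b=np.vstack([b,np.zeros((40,380,3),np.uint8)])
cv2.imwrite('pics/m3.png',np.hstack([a,b])[:,:,::-1])
E
```

```text
[0.5581641  0.00753681 0.12253365] 5.275 [-0.84860839 -0.35136909 -1.24564107]
```

View pics/m3.png

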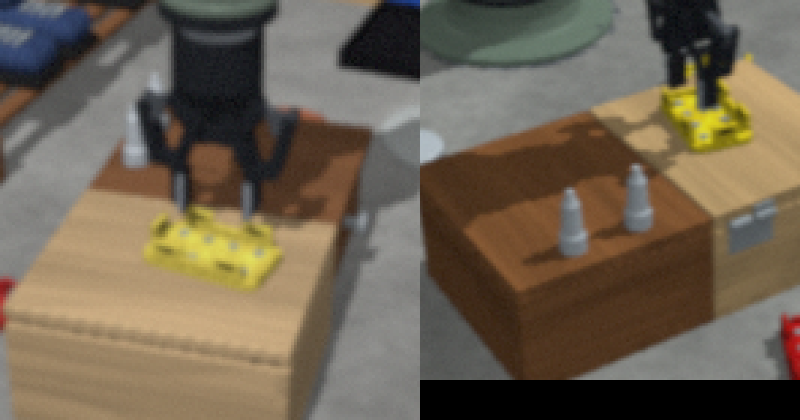

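The side view shows the fingers at or beyond the cleat's far rail, and the force is about zero. I need to check the tip height and the cleat pose in numbers.

```bash
python3 - <<'E'
from h import *
cd,cs=cam('side'),cam('scene'); ld=lambda f:cv2.imread('pics/'+f)[:,:,::-1].copy()
o=telemetry.observe(); print(o['position'])
for n,f,pos in (('before','s1.png',[.5458,.1053,.1353]),('now','s2.png',o['position'])):
    print(n,'tcp px side',proj(cd,pos), 'crop',(proj(cd,pos)-[200,130])*3)
print('scene tcp',proj(cs,o['position']),(proj(cs,o['position'])-[180,160])*380/140)
print(cleat_fit([(ld('s2.png'),cd)],[.556,.027,-.06],[(235,185,310,240)],.121))
# finger tip crop coords in side: (182,218),(250,215)
for z in (.12,.125,.13,.14,.15): print(z,ray(cd,np.array([[182,218],[250,215]])/3+[200,130],z)[:,:2].round(3).tolist(),
  ray(cs,np.array([[676,85],[708,105]])/1-0 if 0 else (np.array([[676-420,85],[708-420,105]])*140/380+[180,160]),z)[:,:2].round(3).tolist())
E
```

```text
[0.5581641  0.00753681 0.12253365]
before tcp px side [[260.77075944 228.78533756]] crop [[182.31227832 296.35601268]]
now tcp px side [[271.30107755 212.21255411]] crop [[213.90323264 246.63766234]]
scene tcp [[280.52363562 207.28907683]] [[272.84986812 128.35606568]]
mask 859 (247, 198, 47, 30)
(array([ 0.55529696,  0.02305251, -0.08200735]), np.float64(0.06695086984186882))
0.12 [[0.605, -0.03], [0.55, -0.059]] [[0.463, 0.032], [0.518, 0.044]]
0.125 [[0.601, -0.022], [0.547, -0.051]] [[0.472, 0.029], [0.526, 0.04]]
0.13 [[0.598, -0.014], [0.544, -0.043]] [[0.48, 0.025], [0.534, 0.037]]
0.14 [[0.591, 0.001], [0.538, -0.028]] [[0.497, 0.018], [0.55, 0.029]]
0.15 [[0.585, 0.016], [0.533, -0.012]] [[0.513, 0.01], [0.566, 0.021]]
```

```bash
python3 - <<'E'
from h import *
cd,cs=cam('side'),cam('scene'); cw=cam('wrist')
f=cw[0][0,0]; print('f',f,'depth',f*50/105)
# tips in s1 (TCP .5458,.1053,.1353)
uv=np.array([[155/2.625,297/3.5],[215/2.625,310/3.5]])+[190,130]
for z in (.135,.145,.155,.165,.175): print(z,ray(cd,uv,z)[:,:2].round(3).tolist(), ray(cd,uv,z)[:,:2].mean(0).round(3))
E
```

```text
f 306.1475375788798 depth 145.78454170422847
0.135 [[0.598, 0.059], [0.538, 0.053]] [0.568 0.056]
0.145 [[0.592, 0.073], [0.532, 0.067]] [0.562 0.07 ]
0.155 [[0.585, 0.087], [0.527, 0.081]] [0.556 0.084]
0.165 [[0.578, 0.101], [0.521, 0.095]] [0.55  0.098]
0.175 [[0.572, 0.115], [0.515, 0.109]] [0.544 0.112]
```

Call:
play_rows(deltas=[[0,0,20,0,0,0,50],[-3,25,20,0,0,0,50],[-3,30,0,0,0,0,50],[-3,30,0,0,0,0,50],[-3,20,0,0,0,0,50],[0,0,-20,0,0,0,50],[0,0,-20,0,0,0,50],[0,0,-5,0,0,0,50]])

```text
clock: 6.28
position: [0.5455, 0.1125, 0.1167]
tool_rot: [-1.497, 1.569, -2.941]
force: [0.2, 0.5, 0.4]
grip_width: 0.0499
```

Call:
play_rows(deltas=[[0,0,-8,0,0,0,50],[0,0,-6,0,0,0,50],[0,0,0,0,0,0,50],[0,0,0,0,0,0,50]])

```text
clock: 6.78
position: [0.5463, 0.1122, 0.1038]
tool_rot: [1.673, 1.57, 0.229]
force: [-0.2, 0.7, -0.2]
grip_width: 0.0504
```

```bash
python3 - <<'E'
from h import *
o=telemetry.observe(); print(o['position'],o['clock'],o['force'])
im,c=grab('side','s3.png'); isc,cs=grab('scene','sc3.png'); iw,_=grab('wrist','w4.png')
for p in ([0,0,0],[0,0,.03]): print(proj(c,o['position']+p),proj(cs,o['position']+p))
a=cv2.resize(im[170:250,225:305],(400,400),interpolation=3); b=cv2.resize(isc[150:230,250:330],(400,400),interpolation=3)
cv2.imwrite('pics/m4.png',np.hstack([a,b])[:,:,::-1])
E
```

```text
[0.54634496 0.11221648 0.10378879] 6.775 [-0.24195664  0.71326193 -0.15178158]
[[259.50797828 240.78660353]] [[311.85642351 202.57454113]]
[[259.42712875 230.7507411 ]] [[312.01387155 193.42079853]]
```

View pics/m4.png

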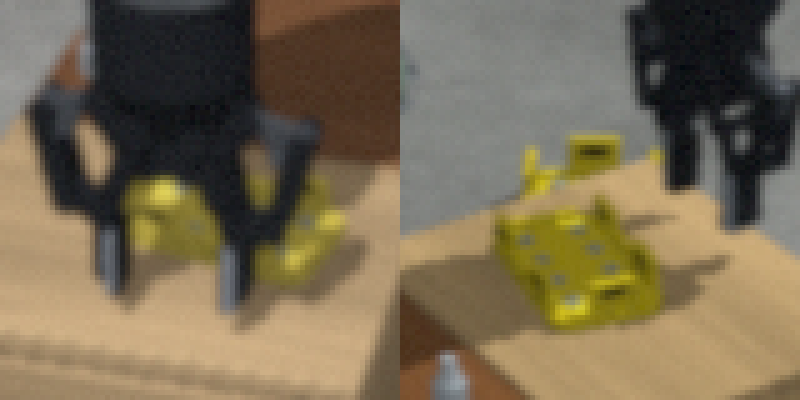

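Tips measure at about z = 0.134, roughly 30 mm above the reported TCP at this opening. I'll lower 6 mm more and push.

Call:
play_rows(deltas=[[0,0,-6,0,0,0,50],[0,0,0,0,0,0,50],[1.3,-10,0,0,0,0,50],[1.3,-10,0,0,0,0,50],[1,-8,0,0,0,0,50],[1,-8,0,0,0,0,50],[1,-8,0,0,0,0,50],[1,-8,0,0,0,0,50]])

```text
clock: 7.92
position: [0.5528, 0.0597, 0.0975]
tool_rot: [-2.762, 1.571, 2.077]
force: [-0.4, 1.3, -0.2]
grip_width: 0.0499
```

Call:
play_rows(deltas=[[1,-8,0,0,0,0,50],[1,-8,0,0,0,0,50],[1,-8,0,0,0,0,50],[1,-8,0,0,0,0,50],[0,0,0,0,0,0,50]])

```text
clock: 8.55
position: [0.5568, 0.0274, 0.0974]
tool_rot: [-0.407, 1.57, -1.852]
force: [0.6, 0.2, 0.1]
grip_width: 0.05
```

```bash
cat > chk.py <<'E'
import sys
from h import *
o=telemetry.observe(); print(o['position'],o['clock'],o['force'])
G=np.array([.579,.046,.128]); R=np.array([[np.cos(G[2]),-np.sin(G[2])],[np.sin(G[2]),np.cos(G[2])]])
print('tcp in box',(o['position'][:2]-G[:2])@R*1000)
s=grab('side',sys.argv[1]+'_s.png'); c=grab('scene',sys.argv[1]+'_c.png')
x0=[float(v) for v in sys.argv[2:5]]; P=np.array([[x0[0],x0[1],.135]])
for v,z in ((s,38),(c,30)):
    u=proj(v[1],P)[0].astype(int)
    try:
        x,f=cleat_fit([v],x0,[(u[0]-z,u[1]-z,u[0]+z,u[1]+z)],.1205); print(x.round(4),f,'box',(x[:2]-G[:2])@R*1000,np.degrees(x[2]-G[2]))
    except Exception as e: print(e)
E
python3 chk.py p1 .56 -.03 .1
```

```text
[0.55683787 0.02738535 0.0974478 ] 8.55 [0.63172198 0.23090081 0.05329908]
tcp in box [-24.35700283 -15.63335334]
mask 352 (260, 191, 18, 24)
[ 0.5831 -0.0358 -1.2139] 0.4978421916168063 box [ -6.4286094  -81.69306015] -76.88555652625294
mask 737 (254, 193, 40, 30)
[ 0.5636 -0.0174  0.1316] 0.07859148696066032 box [-23.33278011 -60.88750724] 0.2081912694505463
```

The cleat is being pushed and is now square to the box, with its centre at box (-23, -61). I'll push about 124 mm more.

Call:
play_rows(deltas=[[1,-8,0,0,0,0,50],[1.2,-9,0,0,0,0,50],[1.2,-9,0,0,0,0,50],[1.2,-9,0,0,0,0,50],[1.2,-9,0,0,0,0,50],[1.2,-9,0,0,0,0,50],[1.2,-9,0,0,0,0,50],[1.2,-9,0,0,0,0,50]])

```text
clock: 9.65
position: [0.5662, -0.0435, 0.0974]
tool_rot: [-1.235, 1.571, -2.679]
force: [-0.1, 0.3, -0.6]
grip_width: 0.0501
```

Call:
play_rows(deltas=[[1.2,-9,0,0,0,0,50],[1.2,-9,0,0,0,0,50],[1.2,-9,0,0,0,0,50],[1,-8,0,0,0,0,50],[1,-8,0,0,0,0,50],[1,-6,0,0,0,0,50],[0,0,0,0,0,0,50]])

```text
clock: 10.52
position: [0.5728, -0.0923, 0.0975]
tool_rot: [0.013, 1.571, -1.432]
force: [0.8, -0.9, -0.3]
grip_width: 0.0499
```

```bash
python3 chk.py p2 .58 -.14 .13
```

```text
[ 0.57283691 -0.09229187  0.0974865 ] 10.525 [ 0.76704486 -0.93523755 -0.26377598]
tcp in box [ -23.76573189 -136.37381032]
mask 292 (271, 171, 19, 22)
[ 0.5735 -0.1412  0.3313] 0.5741689338588399 box [ -29.38768532 -184.97293976] 11.64798444593507
mask 729 (215, 206, 40, 30)
[ 0.579  -0.1368  0.1219] 0.09211658568185899 box [ -23.30539215 -181.2620426 ] -0.34861179770727796
```

Call:
play_rows(deltas=[[-1,8,0,0,0,0,50],[-1.5,12,0,0,0,0,50],[-2,15,20,0,0,0,50],[-13,15,35,0,0,0,0],[-20,20,15,0,0,0,0],[-20,20,0,0,0,0,0],[-20,20,0,0,0,0,0],[-20,16,0,0,0,0,0]])

```text
clock: 11.62
position: [0.4746, 0.036, 0.1688]
tool_rot: [1.357, 1.569, -0.086]
force: [0.7, 0.7, 0.4]
grip_width: -0.0
```

Call:
play_rows(deltas=[[0,0,0,0,0,0,0],[0,0,0,0,0,0,0],[0,0,0,0,0,0,0]])

```text
clock: 12.0
position: [0.4758, 0.034, 0.1677]
tool_rot: [1.675, 1.57, 0.23]
force: [0.3, -0.6, -0.2]
grip_width: 0.0002
```

```bash
python3 chk.py p3 .579 -.1368 .12; python3 - <<'E'
from h import *
o=telemetry.observe(); print(o['grip_width'])
im=cv2.imread('pics/p3_s.png');isc=cv2.imread('pics/p3_c.png')
c,cs=cam('side'),cam('scene')
for p in ([0,0,0],[0,0,.03]): print(proj(c,o['position']+p),proj(cs,o['position']+p))
print('lidfront',proj(c,[.4748,.0326,.121]),proj(cs,[.4748,.0326,.121]))
a=cv2.resize(im[140:260,220:340],(400,400),interpolation=3); b=cv2.resize(isc[130:250,190:310],(400,400),interpolation=3)
cv2.imwrite('pics/m5.png',np.hstack([a,b]))
E
```

```text
[0.47575623 0.0340361  0.16774573] 12.0 [ 0.31857357 -0.6264418  -0.20758478]
tcp in box [-103.92634885    1.31312343]
mask 494 (262, 172, 33, 22)
[ 0.5981 -0.1335  0.122 ] 0.28840886826470225 box [  -3.99964355 -180.47475558] -0.3409516554339569
mask 749 (215, 205, 40, 31)
[ 0.5789 -0.1366  0.1242] 0.0853694558688366 box [ -23.44867984 -181.05321246] -0.2204665608209
-0.00011764304601678951
[[298.40089519 209.17625791]] [[276.19559686 178.43319307]]
[[298.91241312 198.70913107]] [[275.97634975 168.99169656]]
lidfront [[298.0937899  224.58261928]] [[275.98954582 192.68467484]]
```

View pics/m5.png

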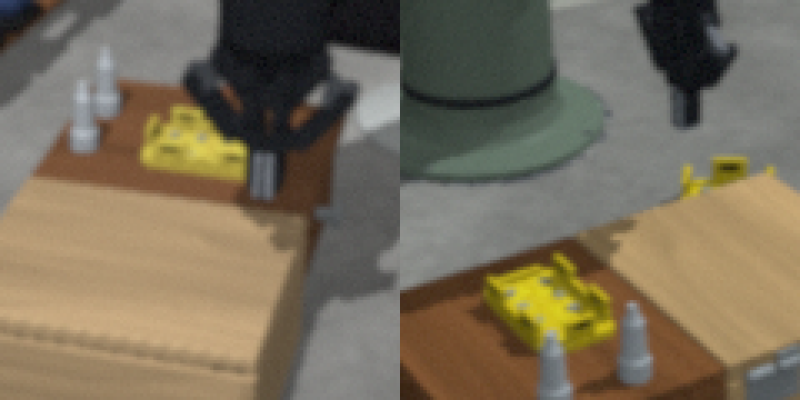

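The cleat lies flat on the drawer top at box (-23, -181), at 0° to the box. The shut fingertips are again about 30 mm above the reported TCP, so contact is expected at TCP z of about 0.091.

Call:
play_rows(deltas=[[0,0,-25,0,0,0,0],[0,0,-25,0,0,0,0],[0,0,-12,0,0,0,0],[0,0,-5,0,0,0,0],[0,0,-2,0,0,0,0],[0,0,0,0,0,0,0]])

```text
clock: 12.85
position: [0.4756, 0.0342, 0.0989]
tool_rot: [1.431, 1.57, -0.013]
force: [0.4, 0.4, 0.2]
grip_width: 0.0002
```

Call:
play_rows(deltas=[[0,0,-1,0,0,0,0],[0,0,-1,0,0,0,0],[0,0,-1,0,0,0,0],[0,0,0,0,0,0,0]])

```text
clock: 13.35
position: [0.4753, 0.0342, 0.0955]
tool_rot: [-1.357, 1.571, -2.801]
force: [-0.3, -0.6, -0.0]
grip_width: -0.0005
```

Call:
play_rows(deltas=[[0,0,-1,0,0,0,0],[0,0,-1,0,0,0,0],[0,0,0,0,0,0,0]])

```text
clock: 13.72
position: [0.4752, 0.0342, 0.0934]
tool_rot: [-1.708, 1.571, 3.13]
force: [-0.0, 1.0, 0.6]
grip_width: -0.0004
```

Call:
play_rows(deltas=[[0,0,-1,0,0,0,0],[0,0,-1,0,0,0,0],[0,0,0,0,0,0,0]])

```text
clock: 14.1
position: [0.4752, 0.0342, 0.0914]
tool_rot: [-1.752, 1.571, 3.087]
force: [-0.6, -0.1, 0.1]
grip_width: -0.0001
```

Call:
play_rows(deltas=[[0,0,-1,0,0,0,0],[0,0,-1,0,0,0,0],[0,0,0,0,0,0,0]])

```text
clock: 14.48
position: [0.4753, 0.0342, 0.0895]
tool_rot: [0.187, 1.571, -1.258]
force: [-0.7, -0.0, 2.5]
grip_width: -0.0002
```

Call:
play_rows(deltas=[[0,0,-1,0,0,0,0],[0,0,-1,0,0,0,0],[0,0,0,0,0,0,0]])

```text
clock: 14.85
position: [0.4752, 0.0342, 0.0874]
tool_rot: [-1.556, 1.571, -3.0]
force: [-0.9, -0.6, 3.0]
grip_width: 0.0003
```

Call:
play_rows(deltas=[[0,0,-1,0,0,0,0],[0,0,-1,0,0,0,0],[0,0,0,0,0,0,0]])

```text
clock: 15.22
position: [0.4752, 0.0342, 0.0854]
tool_rot: [-1.588, 1.571, -3.032]
force: [-2.8, -0.1, 3.6]
grip_width: -0.0001
```

Call:
play_rows(deltas=[[0,0,-0.7,0,0,0,0],[0,0,0,0,0,0,0]])

```text
clock: 15.48
position: [0.4752, 0.0341, 0.0847]
tool_rot: [-1.469, 1.571, -2.914]
force: [-3.3, -0.2, 4.0]
grip_width: -0.0001
```

Call:
play_rows(deltas=[[0,0,5,0,0,0,0],[0,0,8,0,0,0,0],[0,0,10,0,0,0,0],[0,0,15,0,0,0,0],[0,0,25,0,0,0,0],[0,0,30,0,0,0,0],[0,0,40,0,0,0,0],[0,0,40,0,0,0,0]])

```text
clock: 16.48
position: [0.4748, 0.0343, 0.2598]
tool_rot: [-2.434, 1.571, 2.405]
force: [-0.8, 0.1, -0.1]
grip_width: -0.0
```

Call:
play_rows(deltas=[[0,0,20,0,0,0,0],[-10,40,0,0,0,0,0],[-10,40,0,0,0,0,0],[-5,40,0,0,0,0,0],[0,40,0,0,0,0,0],[0,0,0,0,0,0,0],[0,0,0,0,0,0,0],[0,0,0,0,0,0,0]])

```text
clock: 17.48
position: [0.4504, 0.1931, 0.278]
tool_rot: [-0.029, 1.57, -1.475]
force: [0.3, 0.4, 0.1]
grip_width: 0.0001
```

```bash
python3 chk.py p4 .579 -.1368 .12; python3 - <<'E'
from h import *
im=cv2.imread('pics/p4_s.png');isc=cv2.imread('pics/p4_c.png')
a=cv2.resize(im[130:270,200:340],(400,400),interpolation=3); b=cv2.resize(isc[160:300,180:320],(400,400),interpolation=3)
cv2.imwrite('pics/m6.png',np.hstack([a,b]))
E
```

```text
[0.4503858  0.19311877 0.27799635] 17.475 [0.32928088 0.36094282 0.1410747 ]
tcp in box [-108.78221096  162.33291611]
mask 311 (262, 171, 20, 20)
[ 0.617  -0.1349  0.4032] 0.5529234844992654 box [  14.6085635  -184.27377781] 15.769771732743123
mask 746 (215, 206, 40, 30)
[ 0.579  -0.1367  0.1224] 0.08893843431364479 box [ -23.35774284 -181.21916128] -0.3229106702920407
```

View pics/m6.png

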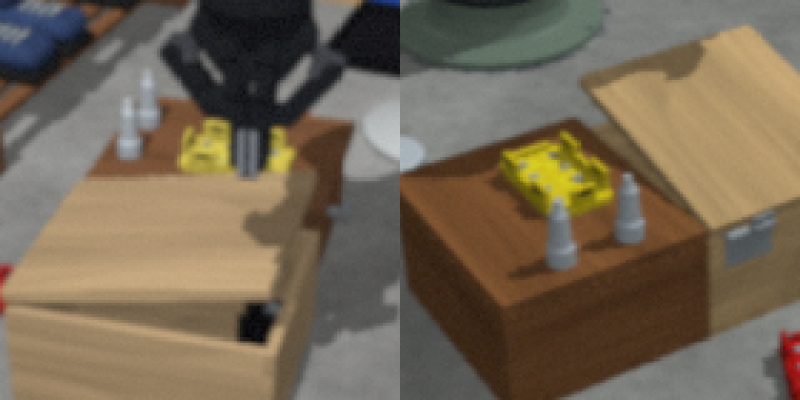

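The lid stands ajar and clear of the tool, the cleat lies flat on the drawer top, and both pole tips are upright. I'll wait a second, compare pictures, then hand in.

Call:
play_rows(deltas=[[0,0,0,0,0,0,0],[0,0,0,0,0,0,0],[0,0,0,0,0,0,0],[0,0,0,0,0,0,0],[0,0,0,0,0,0,0],[0,0,0,0,0,0,0],[0,0,0,0,0,0,0],[0,0,0,0,0,0,0]])

```text
clock: 18.58
position: [0.4503, 0.1942, 0.2778]
tool_rot: [-2.053, 1.571, 2.785]
force: [0.9, -0.1, 0.5]
grip_width: 0.0002
```

```bash
python3 - <<'E'
from h import *
a=cv2.imread('pics/p4_c.png'); z=cv2.imread('pics/scene0.png'); im,c=grab('scene','end.png'); b=im[:,:,::-1]
d=lambda p,q,y0,y1,x0,x1: cv2.blur(cv2.absdiff(p,np.ascontiguousarray(q)),(5,5))[y0:y1,x0:x1].max()
print('since p4, boxes',d(a,b,160,300,180,350)); 
cs=c; t=slice(218,258),slice(225,270)
print('tips vs start',d(z,b,220,257,228,268))
print('knob/drawer front px',proj(cs,[[.47,-.18,.06]]))
print(workorder.job_done())
E
```

```text
since p4, boxes 7
tips vs start 123
knob/drawer front px [[207.47618603 227.55099055]]
the job is handed in; nothing more can be done
None
```

The cleat now lies flat on the drawer box top and the lid stands ajar, handed in at about 18.6 s of the 51 s allowed.

I pushed the smaller yellow cleat sideways off the shut lid with two part-open fingers. I then pressed the middle of the lid's front edge down about 5–6 mm (about 4 N) with shut fingers and lifted straight off.

**Cleat:** it sits square to the box, with its near edge about 46 mm inside the drawer box top. This comes from the scene camera. The side-camera fits disagreed because the gripper hid part of the cleat.

**Lid:** it rose on its spring and the boxes looked unchanged over the last second, with the robot clear. I did not measure its angle.

**Checks that failed or are incomplete:**
- My first pushing pass went over the cleat without touching it. The fingertips turned out to be about 30 mm above the reported TCP, so I lowered the tool and repeated the push.
- The picture comparison of the pole tips with the start showed a large difference (123). The cleat's new place lies in the same patch, so that check proves nothing. By eye, both tips stand upright on the box top as before.
- I did not check the drawer front at the end. Nothing touched it.

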